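# Tip the milling-ball tray and scoop the balls onto the balance

## Task

The two milling balls are to be weighed in the scoop. First press the tray's front tab all the way down, so that the tray stays tipped and both balls roll together into its low end; then scoop them out of there with the upright-handled scoop, not with the fingers, and set the scoop down level with both balls in it in the middle of the balance's square pan, and let go.

Things in the scene. Friction and masses are not known exactly. Their poses are not given: they have to be found in the camera images.
- tray (a joint): Tilt of the open aluminium tray on its pivot stand: 0 = level (start), 0.20 rad (11.5 degrees) = fully tipped against its stop, tab end low. The pivot is stiff: the tray stays where it is left; about 6 N downwards on the tab tips it. The pivot axis is level, across the tray, 75 mm above the bench.
- tray_tab (a point): Middle of the top face of the press tab, a flange 34 (x) x 50 mm jutting out from the top of the tray's low-end wall, 128 mm above the bench with the tray level. Axes are the tray's own: -x along the tray towards its tab (low) end, y across, z square to its floor. The pivot axis lies 124 mm along +x and 53 mm along -z from here. Tipping lowers the tab 26 mm.
- tray_low (a point): Foot of the low-end wall, mid-width, on the tray's inner floor; axes as the tab. The pivot axis lies 100 mm along +x and 3 mm along -z. The floor runs 220 mm along +x, 110 mm wide, but over the last 40 mm before this point the sides slant in to leave 72 mm at the end wall, which leans out 8 degrees. Other walls are square to the floor. Walls 50 mm high (38 at the far end).
- scoop_grip (a point): Centre of the black upright grip of the steel scoop: block 36 (x) x 14 (y) x 50 mm (z), 90 mm above the scoop's underside. -x points to the mouth, z up. Scoop 70 mm wide, sides 28 mm high, 180 g. Its flat heel reaches from 40 mm in front of the grip centre to 20 mm behind it (back wall and stem there). From the heel a 60 mm front plate is bent up 14 degrees.
- scoop_mid (a point): Middle of the scoop's floor: 35 mm in front of (-x) and 88 mm below the grip centre; same axes. The scoop's front edge is 98 mm in front of and 75.5 mm below the grip centre, 60 mm wide, widening to 70 mm within 20 mm. The scoop is slippery 2 mm sheet; balls pass under the grip. Standing level on its heel it holds the balls; tilted mouth down 14 degrees the front plate is level.
- ball0_center (a point): Centre of a glossy white ceramic milling ball, 30 mm in diameter, about 80 g, lying in the tray. It stays put on a level floor and rolls down the tipped one.
- ball1_center (a point): Centre of the second ball, just like the first.
- pan (a point): Middle of the top face of the balance's square steel pan, 160 x 160 mm, 60 mm above the bench; fixed.
Mind the look-alikes: they are no part of the job. Leave any green look-alike of the part that bears scoop_grip alone.

How it is judged (in metres and radians):
On the way, in this order (a step that is already met when the one before it is completed fails the run):
1. the tray is fully tipped and both balls have gathered in its low end (value of joint tray above 0.16 rad and distance between each of ball0_center, ball1_center and tray_low below 0.08 m), for 0.2 s.
2. both balls are in the scoop, lifted clear of the tray floor (x of ball0_center in the frame of scoop_grip between -0.1 and 0.022 m and y of ball0_center in the frame of scoop_grip between -0.036 and 0.036 m and z of ball0_center in the frame of scoop_grip between -0.092 and -0.03 m and x of ball1_center in the frame of scoop_grip between -0.1 and 0.022 m and y of ball1_center in the frame of scoop_grip between -0.036 and 0.036 m and z of ball1_center in the frame of scoop_grip between -0.092 and -0.03 m and height (world z) of scoop_mid above 0.1 m), for 0.2 s.
At the end, for the whole second after the job is handed in: Both balls lie in the scoop, and the scoop stands level (within 10 degrees) on its heel on the balance's pan, the middle of its floor within 40 mm of the middle of the pan (x of ball0_center in the frame of scoop_grip between -0.1 and 0.022 m and y of ball0_center in the frame of scoop_grip between -0.036 and 0.036 m and z of ball0_center in the frame of scoop_grip between -0.092 and -0.03 m and x of ball1_center in the frame of scoop_grip between -0.1 and 0.022 m and y of ball1_center in the frame of scoop_grip between -0.036 and 0.036 m and z of ball1_center in the frame of scoop_grip between -0.092 and -0.03 m and horizontal distance between scoop_mid and pan below 0.04 m and z of scoop_mid in the frame of pan between -0.004 and 0.008 m and angle between scoop_grip's own z axis and vertical below 0.175 rad); the robot touches nothing.
It fails at once if the fingers touch a milling ball (contact force between the fingers and ball0 above 0.3 N or contact force between the fingers and ball1 above 0.3 N).
It also fails if it takes over 70 s, if anything falls off the work surface, if the arm or the gripper's body presses on something with over 40 N, if the wrist force passes 120 N, or if a joint passes its speed limit or range.

## Robot

A 6-joint arm with a two-finger parallel gripper is mounted at the origin on the work surface. World frame = base frame: x ahead of the robot, y to its left, z up, the work surface at z = 0. Lengths are in mm, angles in rad, forces in N, time in s.
With the tool pointing down it reaches from about 350 to 725 mm from the base axis. Payload 6 kg.
Tool frame: the origin (TCP) lies between the finger pads; the fingertips stand 14 mm ahead of it and the grasp point (between the pads) lies 5 mm behind it; z points along the fingers, y is the line along which they close (so a half turn about z gives the same grasp; the last joint's range is limited). The gripper opens to 85 mm and grips with 20 to 120 N. Pads are 22 mm wide; open, the fingers measure 114 mm over their backs; the gripper's body (76 mm by 85 mm) begins 54 mm behind the grasp point. The pads swing forward as they close: fully open they stand 13 mm farther back than shut.
Start: joints at [1.622, 0.04, 0.085, 0, -1.615, -0.334], TCP at [167.401, 576.153, 245.261] pointing down, gripper open.
Joint ranges: [-2.56, 2.56], [-1.29, 2.01], [-1.08, 1.49], [-3.29, 1.98], [-2.81, -0.18], [-2.99, 2.99]. Speed limits (rad/s): [2.57, 2.57, 3.01, 3.14, 3.14, 3.14].

## Interface

Orientations are given as a unit quaternion [w, x, y, z].
In Python, from station import robot gives the robot as it stands. The module is installed in compiled form; this text tells all that it offers.
- The arm moves only by the shell command python3 -m pendant 'ROWS' [FORCE]. ROWS is JSON, a list of rows, each an object with "gripper": the opening, from -1 (shut) to 1 (fully open); "translation": the shift along the tool's x, y, z in mm, a list of three; "twist": the turn, a rotation vector about the tool's x, y, z in degrees, a list of three. In form: [{"gripper": gripper, "translation": [dx, dy, dz], "twist": [rx, ry, rz]}, ...]. A call has 1 to 8 rows; each row shifts and turns the commanded pose from where the row before left it, along the tool's axes as they then stand; what a row does not reach is not made up. A row lasts 1/12 s, in which the tool goes at most 41.7 mm and 7.16 degrees, less where a joint would pass 70% of its speed; a pose out of reach is approached as far as the arm can. A call with a gripper value outside its range is refused whole. The fingers move at their own pace and stop on an object; FORCE is the grip in N (left out, the last holds). Time passes only in rows, so rows that do not move let the fingers close. It gives the time, the measured TCP pose, the force, the opening and the grip force at its end, in the units of the state.
- robot.observe(): the state, without advancing time (a new reading comes with each control period).
- robot.get_image(name): name is "scene" or "top"; returns a dict with "frame" (420x560x3 uint8, red, green, blue), "intrinsics" (3x3 intrinsics, pixels), "extrinsics" (4x4, takes a point from camera to world coordinates). Camera axes: x right, y down, z forward; pixel columns grow to the right and rows downward; lengths in mm; the calibration is good to about 2 mm. A picture is of the moment at which its call begins. There is no depth.
- robot.close_job(): hands the job in; it is judged then, once.
Trained networks look in the newest picture that a camera, given by its name, has taken for a name from the list of things; names that differ only in an ending like _2 or _b are one class to them, and where a whole thing is asked for, a point or a joint stands for the part that bears it (a point fixed in the world has none). Each returns a list of dicts, best first, with "conf" (0 to 1); they miss things now and then, are a little off and sometimes report something else, mostly with a low value. They report only what shows in the picture. A call takes as long as a camera call. They do not tell look-alikes from the thing itself.
- robot.silhouettes(camera, target): "pixels" (420x560 bool, what is visible of it) and "centre" ([column, row] as shares, 0 to 1, of the picture: columns of its width, rows of its height, amid what is visible of it).
- robot.place_of(camera, target): "centre" ([column, row] as shares, 0 to 1, of the picture: columns of its width, rows of its height: a listed point, or the origin of a listed thing).
The state is a dict: "time_s": time; "q": joint angles; "joint_vel": joint speeds; "joint_efforts": joint torques, N m; "position": TCP position; "tool_rot": TCP orientation; "contact_force": force on the tool from outside, world axes, zero at the start; "moment": the same for the moment, N m; "gripper_width": finger opening in mm; "gripper_force": force on a finger pad.
Only numpy, scipy, OpenCV 4.12 (cv2) and the standard library are available. Lean on these libraries where they do the work, as an engineer would, in place of code of your own. Each camera call takes 0.05 s, during which the arm holds its last target. There are 200 camera calls.

## Working session

There is one attempt and no reset: what is moved stays moved. The work goes in short steps, Python scripts to look and compute and a shell command to move; the robot and the scene stay as the last step left them, time stands still between calls to the robot, and variables do not carry over. Pictures are saved under pics/ and viewed, at most 12 in all, crops included, and the job is handed in when it is done.

```bash
mkdir -p pics; cat > h.py <<'E'
import numpy as np, cv2
from station import robot
from scipy.spatial.transform import Rotation as R
def ray(im,c):
    K=np.array(im["intrinsics"]);T=np.array(im["extrinsics"])
    p=np.array([c[0]*560,c[1]*420,1.]); d=T[:3,:3]@(np.linalg.inv(K)@p)
    return T[:3,3],d/np.linalg.norm(d)
def atz(im,c,z):
    o,d=ray(im,c); return o+d*(z-o[2])/d[2]
def tri(rs):
    A=sum(np.eye(3)-np.outer(d,d) for o,d in rs);b=sum((np.eye(3)-np.outer(d,d))@o for o,d in rs)
    return np.linalg.solve(A,b)
def save(im,n,box=None,s=1):
    f=im["frame"]
    if box: f=f[box[1]:box[3],box[0]:box[2]]
    cv2.imwrite("pics/"+n,cv2.resize(cv2.cvtColor(f,cv2.COLOR_RGB2BGR),None,fx=s,fy=s,interpolation=cv2.INTER_CUBIC))
E
python3 - <<'E'
from h import *
a=robot.get_image("scene");b=robot.get_image("top")
save(a,"s0.png");save(b,"t0.png")
for t in ["tray_tab","tray_low","scoop_grip","scoop_mid","ball0_center","ball1_center","pan"]:
  for c,im in(("scene",a),("top",b)):
    for r in robot.place_of(c,t): print(t,c,round(r["conf"],2),np.round(np.array(r["centre"])*[560,420],1))
for im in(a,b): print(np.round(im["extrinsics"],3).tolist(), np.round(im["intrinsics"],1).tolist())
print(robot.observe())
E
```

```text
tray_tab scene 0.71 [400.9 227.2]
tray_tab top 0.87 [172.4 201.8]
tray_low scene 0.67 [392.2 248.4]
tray_low scene 0.36 [160.8 234.7]
tray_low top 0.62 [176.4 193.8]
tray_low top 0.61 [171.3 201.8]
scoop_grip scene 0.82 [384.6 189.5]
scoop_grip scene 0.7 [281.4 238.6]
scoop_grip top 0.96 [199.2 287.2]
scoop_grip top 0.66 [267.2 174.1]
scoop_mid scene 0.93 [391.2 224.5]
scoop_mid scene 0.63 [287.2 261.3]
scoop_mid top 0.68 [190.3 280.3]
scoop_mid top 0.65 [268.6 192.8]
ball0_center scene 0.57 [408.6 266.7]
ball0_center top 0.59 [268.5 171.3]
ball0_center top 0.56 [162.  167.2]
ball1_center scene 0.79 [376.7 293. ]
ball1_center top 0.52 [182.8 130.4]
pan scene 0.67 [159.6 236.2]
pan scene 0.24 [407.2 267.9]
pan top 0.93 [371.7 154. ]
pan top 0.31 [177.4 194. ]
[[-0.332, 0.512, -0.793, 1343.69], [0.943, 0.195, -0.269, 282.337], [0.017, -0.837, -0.547, 684.166], [0.0, 0.0, 0.0, 1.0]] [[483.1, 0.0, 281.2], [0.0, 483.1, 215.0], [0.0, 0.0, 1.0]]
[[-0.011, -0.99, 0.139, 311.677], [-1.0, 0.012, 0.009, -12.72], [-0.011, -0.139, -0.99, 1220.488], [0.0, 0.0, 0.0, 1.0]] [[468.4, 0.0, 278.8], [0.0, 468.4, 207.6], [0.0, 0.0, 1.0]]
{'time_s': 0.8, 'q': array([ 1.62170141e+00,  4.02157048e-02,  8.48173703e-02,  1.18472794e-05,
       -1.61549492e+00, -3.33702624e-01]), 'joint_vel': array([-0.00054793, -0.00146252,  0.00181755,  0.0004959 , -0.00169482,
       -0.00051432]), 'joint_efforts': array([ 3.62960336e-04, -3.67904162e+01,  3.47424424e+01,  6.93258002e+00,
       -9.27758047e-04,  4.00388203e-06]), 'position': array([167.40390334, 576.16158252, 245.26419636]), 'tool_rot': array([ 4.64402966e-05,  9.90019800e-01, -1.40928324e-01,  1.50712575e-05]), 'contact_force': array([-0.2628993 ,  0.95837948,  0.27043421]), 'moment': array([-0.03792921,  0.01658963, -0.00623094]), 'gripper_force': 0.0, 'gripper_width': 85.0643286792629}
```

View pics/s0.png

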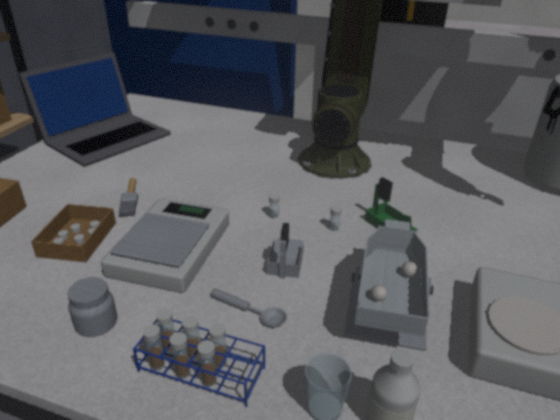

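View pics/t0.png

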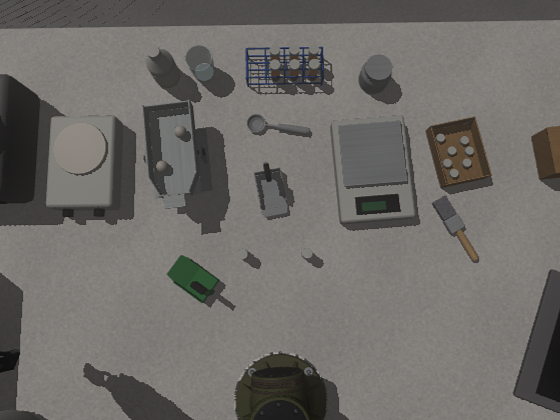

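The scene picture shows the steel scoop with its black grip at (284,240), the green look-alike at (385,205), the tray with two balls at (377,293) and (409,267), and the balance at (160,235). In the top picture these are: steel scoop (268,190), green look-alike (195,280), tray tab (173,202), balance pan (372,154).

Things that could be taken for the scoop, by top-view pixel: green scoop (195,280), spoon (260,125), spatula (450,215) and steel scoop (268,190). I choose the steel one and check it in a crop.

```bash
python3 - <<'E'
from h import *
a=robot.get_image("scene");b=robot.get_image("top")
A=lambda p:np.array(p)/[560,420]
f=b["frame"]
c1=cv2.resize(f[90:220,130:300],None,fx=4.6,fy=4.6,interpolation=cv2.INTER_CUBIC)
cv2.imwrite("pics/t1.png",np.clip(cv2.cvtColor(c1,cv2.COLOR_RGB2BGR)*1.5,0,255).astype(np.uint8)) 
T=lambda s,t:(tri([ray(a,A(s)),ray(b,A(t))]))
def show(n,v): print(n,np.round(v,1))
show("tab tri",T([400.9,227.2],[172.4,201.8])); show("tab top z128",atz(b,A([172.4,201.8]),128)); show("tab scene",atz(a,A([400.9,227.2]),128))
show("low tri",T([392.2,248.4],[176.4,193.8])); show("low top",atz(b,A([176.4,193.8]),78)); show("low scene",atz(a,A([392.2,248.4]),78))
show("grip tri",T([281.4,238.6],[267.2,174.1])); show("grip top",atz(b,A([267.2,174.1]),90));show("grip scene",atz(a,A([281.4,238.6]),90))
show("mid top",atz(b,A([268.6,192.8]),2)); show("mid scene",atz(a,A([287.2,261.3]),2))
show("pan top",atz(b,A([371.7,154]),60)); show("pan scene",atz(a,A([159.6,236.2]),60))
show("b0",atz(b,A([162,167.2]),93)); show("b1",atz(b,A([182.8,130.4]),93)); show("b scene",atz(a,A([408.6,266.7]),93)); show("b scene",atz(a,A([376.7,293]),93))
for t in["scoop_grip","tray_tab"]:
  for r in robot.silhouettes("top",t):
    m=r["pixels"]; ys,xs=np.nonzero(m); print(t,r["conf"],m.sum(),xs.min(),xs.max(),ys.min(),ys.max(), cv2.minAreaRect(np.c_[xs,ys].astype(np.float32)))
E
```

```text
tab tri [483.  251.3 120.4]
tab top z128 [481.9 248.7 128. ]
tab scene [494.2 252.3 128. ]
low tri [509.2 246.6  83.2]
low top [509.6 251.2  78. ]
low scene [503.5 243.2  78. ]
grip tri [556.9  21.4  82.1]
grip top [553.9  25.2  90. ]
grip scene [568.3  20.6  90. ]
mid top [522.4  24.9   2. ]
mid scene [530.8  22.9   2. ]
pan top [ 608.8 -239.3   60. ]
pan scene [ 615.5 -245.8   60. ]
b0 [574.  284.6  93. ]
b1 [667.2 234.8  93. ]
b scene [572.2 282.9  93. ]
b scene [668.6 237.9  93. ]
scoop_grip 0.58 1246 254 286 162 216 ((269.8465881347656, 188.29421997070312), (53.87215805053711, 26.76613426208496), 77.7352294921875)
scoop_grip 0.56 1397 168 217 255 301 ((192.34352111816406, 278.474609375), (49.38121032714844, 30.420625686645508), 33.17851257324219)
tray_tab 0.87 4710 142 200 100 208 ((171.9467010498047, 154.37152099609375), (105.49239349365234, 52.76530075073242), 83.41805267333984)
```

View pics/t1.png

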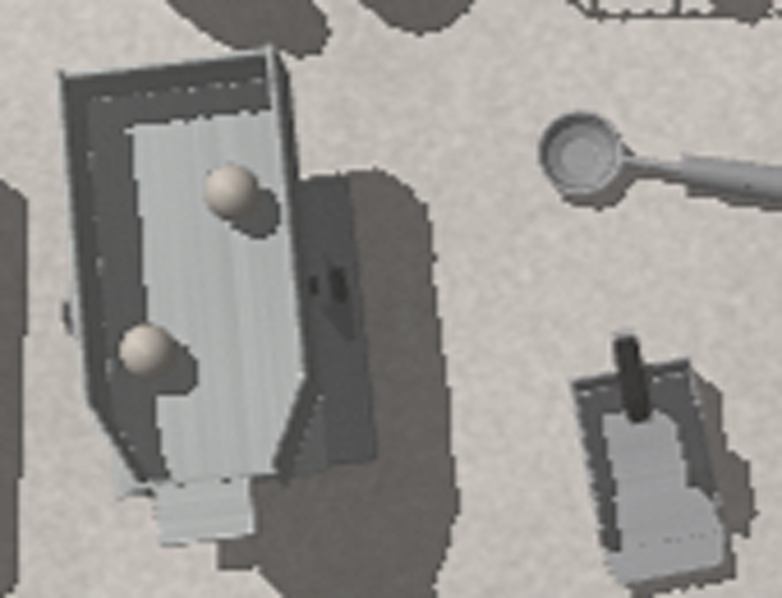

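The crop confirms the steel scoop (grip top at about (267,172) in the top view), with its mouth towards the robot. The tray's tab is at about (174,201), also on the robot side. Next I compute poses from the edges.

```bash
python3 - <<'E'
from h import *
b=robot.get_image("top")
P=lambda u,v,z:atz(b,[(130+u/4.6)/560,(90+v/4.6)/420],z)
def ang(p,q): d=q-p; return round(np.degrees(np.arctan2(d[1],d[0])),1)
tl=[P(155,485,128),P(250,478,128),P(255,536,128),P(160,545,128)]
print("tab",np.mean(tl,0)); 
print("tray yaw",ang(P(90,400,128),P(62,75,128)),ang(P(303,375,128),P(280,62,128)),ang(tl[3],tl[0]),ang(tl[2],tl[1]),ang(tl[1],tl[0])-90,ang(tl[2],tl[3])-90)
print("rim mids",(P(90,400,128)+P(303,375,128))/2, P(90,400,128),P(303,375,128),P(62,75,128),P(280,62,128))
bl,br,fl,fr=P(575,380,28),P(688,362,28),P(617,585,14.5),P(725,560,14.5)
print("scoop back",(bl+br)/2,"front",(fl+fr)/2,"yaw",ang((fl+fr)/2,(bl+br)/2),ang(br,bl)-90,ang(fr,fl)-90)
print("grip top",P(631,377,115),"yaw",ang(P(640,415,115),P(625,337,115)))
print("low",P(212,480,103))
# pan corners from mask
for c in("top",):
  g=b["frame"][115:195,330:415].mean(2)
save(b,"pan.png",(325,105,425,235),5)
E
```

```text
tab [483.56121353 243.62225777 128.        ]
tray yaw 6.4 4.9 6.0 5.8 3.5 4.799999999999997
rim mids [548.38747385 249.31613142 128.        ] [542.50816566 304.52797642 128.        ] [554.26678204 194.10428642 128.        ] [718.22018555 324.21658803 128.        ] [723.66869996 208.61697728 128.        ]
scoop back [576.30743959  27.02022444  28.        ] front [462.95987699   6.0537183   14.5       ] yaw 10.5 8.5 12.400000000000006
grip top [553.79409325  24.41615383 115.        ] yaw 10.2
low [503.95287225 246.1179762  103.        ]
```

View pics/pan.png

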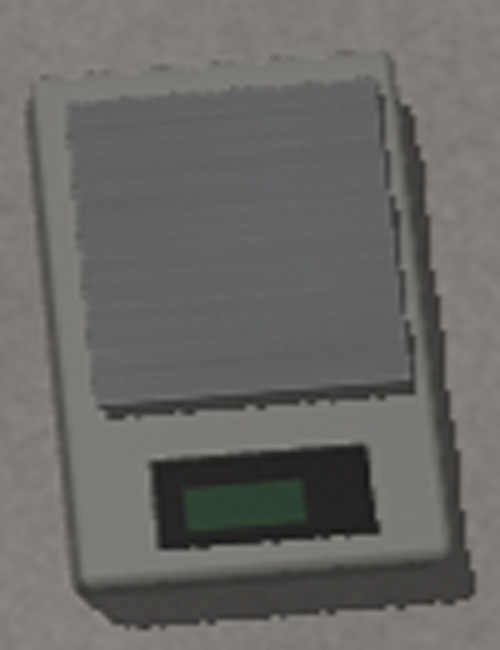

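The pan's corners in the crop give a centre of about (373,154) in the top view, or world (609,-241). My estimates are:
- Tab at (483.5,243), tray yaw 5.6°.
- Scoop grip at (556,24), yaw 10.3°.

I move over the tab with the fingers shut.

```bash
python3 -m pendant '[{"gripper":-1,"translation":[0,0,0],"twist":[0,0,-7.1]},{"gripper":-1,"translation":[0,0,0],"twist":[0,0,-7.1]},{"gripper":-1,"translation":[0,0,0],"twist":[0,0,-7.1]},{"gripper":-1,"translation":[23.5,30,0],"twist":[0,0,0]},{"gripper":-1,"translation":[23.5,30,0],"twist":[0,0,0]},{"gripper":-1,"translation":[23.5,30,0],"twist":[0,0,0]},{"gripper":-1,"translation":[23.5,30,0],"twist":[0,0,0]},{"gripper":-1,"translation":[23.5,30,0],"twist":[0,0,0]}]' 40
python3 -m pendant '[{"gripper":-1,"translation":[23.5,30,0],"twist":[0,0,0]},{"gripper":-1,"translation":[23.5,30,0],"twist":[0,0,0]},{"gripper":-1,"translation":[23.5,30,0],"twist":[0,0,0]},{"gripper":-1,"translation":[23.5,30,0],"twist":[0,0,0]},{"gripper":-1,"translation":[23.5,30,0],"twist":[0,0,0]},{"gripper":-1,"translation":[23.5,30,0],"twist":[0,0,0]},{"gripper":-1,"translation":[23.5,30,10],"twist":[0,0,0]}]'
```

```text
time_s: 1.72
position: [298.6, 435.8, 245.5]
tool_rot: [-0.0, 0.999, 0.045, 0.0]
contact_force: [0.9, -0.4, -0.2]
gripper_width: -0.1
gripper_force: 0.0
time_s: 2.3
position: [482.0, 241.3, 237.6]
tool_rot: [-0.001, 0.999, 0.045, 0.002]
contact_force: [-0.1, 0.3, 0.9]
gripper_width: 0.3
gripper_force: 0.0
```

```bash
python3 -m pendant '[{"gripper":-1,"translation":[-2,0,30],"twist":[0,0,0]},{"gripper":-1,"translation":[0,0,30],"twist":[0,0,0]},{"gripper":-1,"translation":[0,0,25],"twist":[0,0,0]},{"gripper":-1,"translation":[0,0,4],"twist":[0,0,0]},{"gripper":-1,"translation":[0,0,3],"twist":[0,0,0]},{"gripper":-1,"translation":[-0.7,0,3],"twist":[0,0,0]},{"gripper":-1,"translation":[-0.7,0,3],"twist":[0,0,0]}]'
python3 -m pendant '[{"gripper":-1,"translation":[-0.7,0,3],"twist":[0,0,0]},{"gripper":-1,"translation":[-0.7,0,3],"twist":[0,0,0]},{"gripper":-1,"translation":[-0.7,0,3],"twist":[0,0,0]},{"gripper":-1,"translation":[-0.7,0,3],"twist":[0,0,0]}]'
```

```text
time_s: 2.88
position: [477.6, 242.8, 139.8]
tool_rot: [-0.001, 0.999, 0.045, 0.001]
contact_force: [-3.9, -0.7, 7.8]
gripper_width: -0.0
gripper_force: 3.9
time_s: 3.22
position: [474.6, 242.7, 128.6]
tool_rot: [-0.001, 0.999, 0.045, 0.002]
contact_force: [-4.8, -1.5, 7.4]
gripper_width: -0.2
gripper_force: 3.9
```

```bash
python3 -m pendant '[{"gripper":-1,"translation":[-0.7,0,3],"twist":[0,0,0]},{"gripper":-1,"translation":[-0.7,0,3],"twist":[0,0,0]},{"gripper":-1,"translation":[0,0,2],"twist":[0,0,0]},{"gripper":-1,"translation":[0,0,2],"twist":[0,0,0]}]'
python3 -m pendant '[{"gripper":-1,"translation":[0,0,1.5],"twist":[0,0,0]},{"gripper":-1,"translation":[0,0,1],"twist":[0,0,0]}]'
```

```text
time_s: 3.55
position: [472.9, 242.7, 118.2]
tool_rot: [-0.001, 0.999, 0.045, 0.001]
contact_force: [-5.0, -0.8, 6.7]
gripper_width: -0.1
gripper_force: 3.6
time_s: 3.72
position: [473.0, 242.7, 116.6]
tool_rot: [-0.001, 0.999, 0.045, 0.001]
contact_force: [-10.3, -1.7, 14.5]
gripper_width: -0.4
gripper_force: 8.4
```

```bash
python3 -m pendant '[{"gripper":-1,"translation":[0,0,1],"twist":[0,0,0]},{"gripper":-1,"translation":[0,0,0],"twist":[0,0,0]}]'
python3 -m pendant '[{"gripper":-1,"translation":[-4,0,-25],"twist":[0,0,0]},{"gripper":-1,"translation":[0,0,-35],"twist":[0,0,0]},{"gripper":-1,"translation":[0,0,-35],"twist":[0,0,0]},{"gripper":0,"translation":[10,35,-10],"twist":[0,0,-2.6]},{"gripper":1,"translation":[10,35,0],"twist":[0,0,-2.6]},{"gripper":1,"translation":[10,35,0],"twist":[0,0,0]},{"gripper":1,"translation":[10,35,0],"twist":[0,0,0]}]'
python3 - <<'E'
from h import *
a=robot.get_image("scene");b=robot.get_image("top")
A=lambda p:np.array(p)
for t in ["tray_tab","tray_low","scoop_grip","scoop_mid","ball0_center"]:
  for c,im in(("scene",a),("top",b)):
    for r in robot.place_of(c,t): print(t,c,round(r["conf"],2),np.round(np.array(r["centre"])*[560,420],1), [np.round(atz(im,r["centre"],z),1).tolist()[:2] for z in (90,102)])
f=b["frame"][90:220,130:300]
cv2.imwrite("pics/t2.png",np.clip(cv2.cvtColor(cv2.resize(f,None,fx=4.6,fy=4.6,interpolation=cv2.INTER_CUBIC),cv2.COLOR_RGB2BGR)*1.4,0,255).astype(np.uint8))
E
```

```text
time_s: 3.88
position: [473.3, 242.8, 116.6]
tool_rot: [-0.001, 0.999, 0.045, 0.002]
contact_force: [-9.6, -2.4, 14.8]
gripper_width: -0.3
gripper_force: 8.0
time_s: 4.47
position: [529.4, 108.3, 219.2]
tool_rot: [-0.001, 0.996, 0.091, 0.002]
contact_force: [0.0, 0.0, -0.9]
gripper_width: 48.1
gripper_force: 0.0
tray_tab top 0.83 [176.7 204.6] [[480.8, 247.2], [479.0, 244.4]]
tray_low scene 0.71 [390.6 256.5] [[548.3, 245.0], [564.4, 245.7]]
tray_low top 0.57 [177.5 196. ] [[502.0, 245.5], [500.0, 242.8]]
scoop_grip scene 0.75 [280.7 235.4] [[558.1, 15.4], [573.9, 20.8]]
scoop_grip scene 0.6 [383.  190.6] [[291.2, 187.3], [312.5, 189.2]]
scoop_grip top 0.7 [199.5 286.2] [[283.3, 188.7], [283.6, 186.6]]
scoop_grip top 0.61 [268.6 170.8] [[562.1, 21.8], [559.4, 21.4]]
scoop_mid scene 0.87 [287.3 262. ] [[637.6, 57.2], [651.9, 61.7]]
scoop_mid scene 0.79 [391.  227.2] [[444.0, 230.0], [462.1, 231.0]]
scoop_mid top 0.96 [268.6 191. ] [[511.6, 22.2], [509.4, 21.8]]
scoop_mid top 0.59 [189.1 276.4] [[306.7, 214.0], [306.7, 211.6]]
ball0_center scene 0.58 [398.7 256.8] [[543.5, 260.4], [559.7, 260.8]]
ball0_center scene 0.46 [280.2 237.8] [[566.5, 17.4], [582.2, 22.7]]
ball0_center top 0.64 [170.5 189.6] [[518.2, 263.1], [516.0, 260.1]]
```

View pics/t2.png

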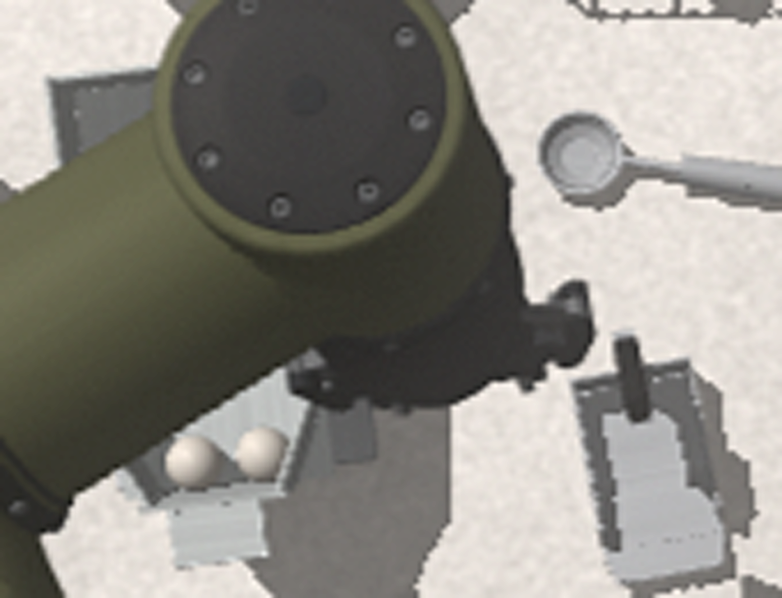

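The tray is tipped, and both balls lie side by side at the low wall, at crop (190,462) and (262,452). Next is the scoop grasp.

```bash
python3 -m pendant '[{"gripper":1,"translation":[3.6,29.3,0],"twist":[0,0,0]},{"gripper":1,"translation":[3.6,29.3,0],"twist":[0,0,0]},{"gripper":1,"translation":[3.6,29.3,0],"twist":[0,0,0]},{"gripper":1,"translation":[0,0,34],"twist":[0,0,0]},{"gripper":1,"translation":[0,0,34],"twist":[0,0,0]},{"gripper":1,"translation":[0,0,10],"twist":[0,0,0]}]'
python3 - <<'E'
from h import *
a=robot.get_image("scene")
save(a,"s2.png",(220,170,360,300),5)
s=robot.observe();print(s["position"])
p=s["position"];T=np.linalg.inv(a["extrinsics"]);K=a["intrinsics"]
for q in(p,[556,24,90],[556,24,115]):
  c=T[:3,:3]@q+T[:3,3];u=K@c;print(u[:2]/u[2],(u[:2]/u[2]-[220,170])*5)
t=robot.get_image("top")
P=lambda u,v,z:atz(t,[(130+u/4.6)/560,(90+v/4.6)/420],z)
print("tab tipped",P(220,531,102),"balls",P(190,462,74),P(262,452,74))
E
```

```text
time_s: 5.57
position: [552.5, 24.1, 133.1]
tool_rot: [-0.0, 0.996, 0.089, -0.004]
contact_force: [-0.4, 0.2, -1.4]
gripper_width: 85.5
gripper_force: 0.0
[552.40391748  24.12903593 133.21714327]
[285.9161534  217.77405182] [329.58076698 238.87025912]
[284.8448875 235.7234487] [324.22443749 328.61724349]
[285.10032677 225.95215661] [325.50163387 279.76078306]
tab tipped [476.88001249 241.60275813 102.        ] balls [518.97807486 264.96732097  74.        ] [523.97438906 225.99293928  74.        ]
```

View pics/s2.png

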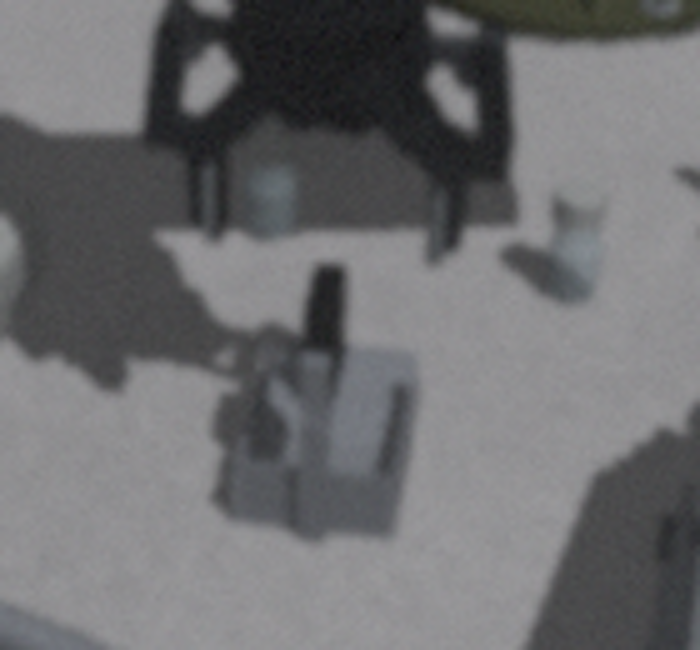

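The picture shows the steel scoop's grip (crop (325,310)) centred between the open fingers, which are at (210,200) and (445,220). I descend and grip.

```bash
python3 -m pendant '[{"gripper":1,"translation":[3,0,25],"twist":[0,0,0]},{"gripper":1,"translation":[0,0,23],"twist":[0,0,0]},{"gripper":-1,"translation":[0,0,0],"twist":[0,0,0]},{"gripper":-1,"translation":[0,0,0],"twist":[0,0,0]},{"gripper":-1,"translation":[0,0,0],"twist":[0,0,0]},{"gripper":-1,"translation":[0,0,0],"twist":[0,0,0]},{"gripper":-1,"translation":[0,0,0],"twist":[0,0,0]},{"gripper":-1,"translation":[0,0,0],"twist":[0,0,0]}]' 100
python3 -m pendant '[{"gripper":-1,"translation":[0,0,0],"twist":[0,0,0]},{"gripper":-1,"translation":[0,0,0],"twist":[0,0,0]},{"gripper":-1,"translation":[0,0,0],"twist":[0,0,0]},{"gripper":-1,"translation":[0,0,0],"twist":[0,0,0]},{"gripper":-1,"translation":[0,0,0],"twist":[0,0,0]},{"gripper":-1,"translation":[0,0,0],"twist":[0,0,0]}]'
```

```text
time_s: 6.33
position: [558.4, 25.2, 92.2]
tool_rot: [-0.0, 0.996, 0.09, 0.001]
contact_force: [-1.2, -0.2, 4.2]
gripper_width: 13.1
gripper_force: 88.0
time_s: 6.83
position: [558.5, 25.1, 92.3]
tool_rot: [0.0, 0.996, 0.09, 0.001]
contact_force: [-1.2, 0.8, 5.8]
gripper_width: 12.8
gripper_force: 97.7
```

```bash
python3 -m pendant '[{"gripper":-1,"translation":[0,0,-15],"twist":[0,0,0]},{"gripper":-1,"translation":[0,0,-30],"twist":[0,0,0]},{"gripper":-1,"translation":[0,0,-40],"twist":[0,0,0]},{"gripper":-1,"translation":[0,0,-30],"twist":[0,0,0]},{"gripper":-1,"translation":[0,0,0],"twist":[0,0,0]},{"gripper":-1,"translation":[0,0,0],"twist":[0,0,0]}]'
python3 - <<'E'
from h import *
a=robot.get_image("scene");b=robot.get_image("top")
s=robot.observe();p=s["position"];print(p,s["contact_force"])
c=a["frame"][130:270,210:370];d=b["frame"][120:260,190:350]
f=np.hstack([c,d]);f=cv2.resize(f,None,fx=2.5,fy=2.5,interpolation=cv2.INTER_CUBIC)
cv2.imwrite("pics/l.png",np.clip(cv2.cvtColor(f,cv2.COLOR_RGB2BGR)*1.4,0,255).astype(np.uint8))
Rt=R.from_quat(np.roll(s["tool_rot"],-1)).as_matrix()
def proj(im,q):
  T=np.linalg.inv(im["extrinsics"]);u=im["intrinsics"]@(T[:3,:3]@q+T[:3,3]);return u[:2]/u[2]
# expected scoop points: scoop frame x=tool x, z=-tool z, origin 2mm below tcp, dx=-2
o=p+Rt@[-2,0,2]; S=Rt@np.diag([1,-1,-1])
for n,q in dict(grip=[0,0,0],fl=[-98,-30,-75.5],fr=[-98,30,-75.5],heelb=[20,35,-90],heelb2=[20,-35,-90],topb=[20,35,-62],topb2=[20,-35,-62]).items():
  w=o+S@q; print(n,(proj(a,w)-[210,130])*2.5,(proj(b,w)-[190,120])*2.5+[400,0])
for t in("scoop_grip","scoop_mid"):
  for c,im in(("scene",a),("top",b)): print(t,c,[(np.round(r["conf"],2),np.round(np.array(r["centre"])*[560,420],1)) for r in robot.place_of(c,t)])
E
```

```text
time_s: 7.33
position: [558.4, 25.2, 207.4]
tool_rot: [-0.001, 0.996, 0.09, 0.001]
contact_force: [0.5, 0.7, -2.7]
gripper_width: 12.9
gripper_force: 97.8
[557.19555443  25.06523417 204.09059553] [-0.10136467  0.62203961 -2.09259074]
grip [191.28007454 149.02510638] [589.14900594 107.37684779]
fl [172.64841435 164.31724456] [642.7577406  219.91087488]
fr [239.05707472 170.73915191] [580.23361418 231.94798757]
heelb [227.53593104 260.43763583] [553.3837815  116.26876251]
heelb2 [143.23597832 251.49769188] [624.36021944 102.72641273]
topb [228.88536832 232.10846843] [551.34901634 109.50359165]
topb2 [143.25011651 223.27782282] [624.10402553  95.62929151]
scoop_grip scene [(np.float64(0.73), array([283.2, 189.9])), (np.float64(0.69), array([381.5, 188.6]))]
scoop_grip top [(np.float64(0.95), array([267.4, 163.5]))]
scoop_mid scene [(np.float64(0.73), array([393.4, 223.4])), (np.float64(0.64), array([285.8, 217.4]))]
scoop_mid top [(np.float64(0.76), array([268.3, 186.3])), (np.float64(0.6), array([370.4, 155.9]))]
```

View pics/l.png

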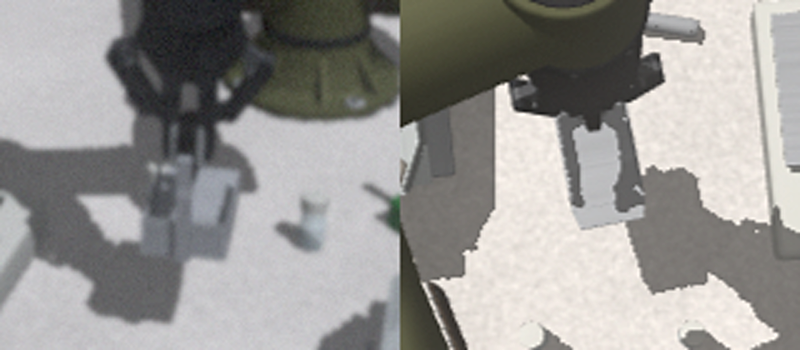

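Front edge and heel corners match the predicted pose within about 2–3 mm: front corners at (583,230) and (645,217) in the top half, level base at (143,252)–(232,258) in the scene half. The scoop is held level. Next I plan the scooping poses.

```bash
cat > plan.py <<'E'
from h import *
YAW=np.radians(5.6); TILT=0.2
e=np.array([np.cos(YAW),np.sin(YAW),0]);l=np.array([-np.sin(YAW),np.cos(YAW),0]);zz=np.array([0,0,1.])
L=np.array([508.9,245.5,58.1])+l*(-0.5)
fx=np.cos(TILT)*e+np.sin(TILT)*zz; fn=-np.sin(TILT)*e+np.cos(TILT)*zz
OFF=np.array([-1,0,2.]); EDGE=np.array([-98,0,-75.5])
D=np.diag([1.,-1,-1])
def pose(edge,pitch,yaw=YAW):
    S=(R.from_euler('z',yaw)*R.from_euler('y',-np.radians(pitch))).as_matrix()  # scoop axes
    Rt=S@D
    return edge-S@EDGE-Rt@OFF, Rt
def tray(s,h,pitch,lat=0): return pose(L+s*fx+h*fn+lat*l,pitch)
def cur():
    s=robot.observe(); return s["position"],R.from_quat(np.roll(s["tool_rot"],-1)).as_matrix()
def rows(start,targets):
    """targets: list of (pose,n); prints rows; returns end"""
    p,Rm=start
    for (tp,tR),n in targets:
        rv=R.from_matrix(Rm.T@tR).as_rotvec(); p0,R0=p,Rm
        for i in range(1,n+1):
            np_=p0+(tp-p0)*i/n; nR=R0@R.from_rotvec(rv*i/n).as_matrix()
            print(np.round(Rm.T@(np_-p),1).tolist(),np.round(np.degrees(R.from_matrix(Rm.T@nR).as_rotvec()),2).tolist()); p,Rm=np_,nR
        print('-- tcp',np.round(p,1))
    return p,Rm
def edge_now():
    p,Rt=cur(); S=Rt@D; E=p+Rt@OFF+S@EDGE; v=E-L
    print("edge s %.1f h %.1f lat %.1f pitch %.1f yaw %.1f"%(v@fx,v@fn,v@l,np.degrees(np.arcsin(S[2,0])),np.degrees(np.arctan2(S[1,0],S[0,0]))))
E
python3 - <<'E'
from plan import *
p,Rm=cur()
rows((p,Rm),[((p+[20,20,70],Rm),2),(tray(60,120,27),7),(tray(60,25,27),3)])
E
```

```text
[11.5, -8.0, -35.0] [0.0, 0.0, 0.0]
[11.5, -8.0, -35.0] [0.0, 0.0, 0.0]
-- tcp [577.3  44.8 274.3]
[8.0, -28.9, -3.9] [-0.15, 3.88, 0.66]
[7.9, -28.9, -3.5] [-0.15, 3.88, 0.66]
[7.8, -29.0, -3.0] [-0.15, 3.88, 0.66]
[7.7, -29.1, -2.6] [-0.15, 3.88, 0.66]
[7.5, -29.2, -2.1] [-0.15, 3.88, 0.66]
[7.3, -29.3, -1.7] [-0.15, 3.88, 0.66]
[7.1, -29.3, -1.3] [-0.15, 3.88, 0.66]
-- tcp [596.5 253.6 301.6]
[-8.5, -0.0, 30.5] [-0.0, 0.0, -0.0]
[-8.5, 0.0, 30.5] [-0.0, -0.0, -0.0]
[-8.5, -0.0, 30.5] [-0.0, 0.0, -0.0]
-- tcp [615.3 255.4 208.5]
```

```bash
python3 -m pendant '[{"gripper":-1,"translation":[11.5,-8,-35],"twist":[0,0,0]},{"gripper":-1,"translation":[11.5,-8,-35],"twist":[0,0,0]},{"gripper":-1,"translation":[8,-28.9,-3.9],"twist":[-0.15,3.9,0.66]},{"gripper":-1,"translation":[7.9,-28.9,-3.5],"twist":[-0.15,3.9,0.66]},{"gripper":-1,"translation":[7.8,-29,-3],"twist":[-0.15,3.9,0.66]},{"gripper":-1,"translation":[7.7,-29,-2.6],"twist":[-0.15,3.9,0.66]},{"gripper":-1,"translation":[7.5,-29.2,-2],"twist":[-0.15,3.9,0.66]},{"gripper":-1,"translation":[7.3,-29.3,-1.7],"twist":[-0.15,3.9,0.66]}]'
python3 -m pendant '[{"gripper":-1,"translation":[7.1,-29.3,-1.3],"twist":[-0.15,3.9,0.66]},{"gripper":-1,"translation":[0,0,0],"twist":[0,0,0]},{"gripper":-1,"translation":[-8.5,0,30],"twist":[0,0,0]},{"gripper":-1,"translation":[-8.5,0,30],"twist":[0,0,0]},{"gripper":-1,"translation":[0,0,0],"twist":[0,0,0]},{"gripper":-1,"translation":[0,0,0],"twist":[0,0,0]}]'
python3 - <<'E'
from plan import *
edge_now()
a=robot.get_image("scene");b=robot.get_image("top")
p,Rt=cur();S=Rt@D
def proj(im,q):
  T=np.linalg.inv(im["extrinsics"]);u=im["intrinsics"]@(T[:3,:3]@q+T[:3,3]);return u[:2]/u[2]
c=a["frame"][150:330,320:480];d=b["frame"][90:270,100:260]
for n,q in dict(fl=[-98,-30,-75.5],fr=[-98,30,-75.5]).items():
  w=p+Rt@OFF+S@q; print(n,(proj(a,w)-[320,150])*2.5,(proj(b,w)-[100,90])*2.5+[400,0])
for n,w in dict(low=L,lowl=L+36*l,lowr=L-36*l,tab=L-24*fx+50*fn).items(): print(n,(proj(a,w)-[320,150])*2.5,(proj(b,w)-[100,90])*2.5+[400,0])
f=cv2.resize(np.hstack([c,d]),None,fx=2.5,fy=2.5,interpolation=cv2.INTER_CUBIC)
cv2.imwrite("pics/m.png",np.clip(cv2.cvtColor(f,cv2.COLOR_RGB2BGR)*1.4,0,255).astype(np.uint8))
E
```

```text
time_s: 8.3
position: [593.7, 225.2, 299.4]
tool_rot: [-0.011, 0.977, 0.054, 0.204]
contact_force: [-0.1, 0.0, -1.6]
gripper_width: 12.8
gripper_force: 97.7
time_s: 8.8
position: [608.5, 253.7, 239.7]
tool_rot: [-0.01, 0.971, 0.048, 0.234]
contact_force: [0.2, -0.2, -1.2]
gripper_width: 12.8
gripper_force: 97.8
edge s 59.6 h 56.8 lat -1.3 pitch 27.1 yaw 5.6
fl [149.04509185 227.64671828] [612.30244151 197.04331428]
fr [227.82877489 239.63055655] [549.63965762 203.84878616]
low [178.32223921 269.06670324] [601.56129993 263.39590441]
lowl [222.10727767 276.02603135] [566.03172317 267.28045666]
lowr [135.12491642 262.20078846] [637.08109843 259.51242125]
tab [187.86343274 203.81980077] [594.32412872 289.79437111]
```

View pics/m.png

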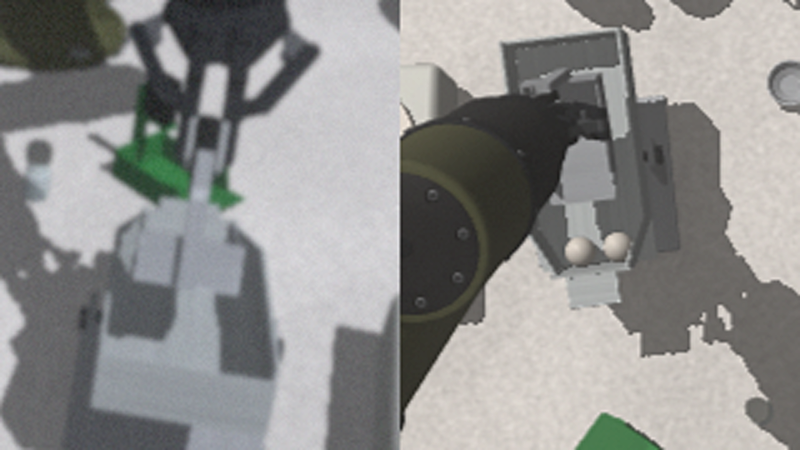

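The top half shows both balls at (579,250) and (616,245) and the tab centred where predicted (594,289). The scoop's front edge (right corner (615,197)) sits about 2–3 mm to the right of the model, so I shift it left a little and descend.

```bash
python3 - <<'E'
from plan import *
rows(cur(),[(tray(60,8,27,1.5),3),(tray(60,0,27,1.5),4)])
E
```

```text
[-5.4, -0.5, 17.0] [-0.02, -0.15, -0.01]
[-5.4, -0.5, 17.0] [-0.02, -0.15, -0.01]
[-5.3, -0.6, 17.0] [-0.02, -0.15, -0.01]
-- tcp [618.5 257.3 191.9]
[-0.5, 0.0, 1.9] [-0.0, 0.0, -0.0]
[-0.5, -0.0, 1.9] [-0.0, 0.0, -0.0]
[-0.5, 0.0, 1.9] [-0.0, 0.0, -0.0]
[-0.5, 0.0, 1.9] [-0.0, 0.0, -0.0]
-- tcp [620.1 257.4 184. ]
```

```bash
python3 -m pendant '[{"gripper":-1,"translation":[-5.4,-1,17],"twist":[0,0,0]},{"gripper":-1,"translation":[-5.4,-1,17],"twist":[0,0,0]},{"gripper":-1,"translation":[-5.3,-1,15],"twist":[0,0,0]},{"gripper":-1,"translation":[-0.5,0,2],"twist":[0,0,0]},{"gripper":-1,"translation":[0,0,0],"twist":[0,0,0]}]'
python3 -m pendant '[{"gripper":-1,"translation":[-0.5,0,2],"twist":[0,0,0]},{"gripper":-1,"translation":[-0.5,0,2],"twist":[0,0,0]},{"gripper":-1,"translation":[0,0,0],"twist":[0,0,0]}]'; python3 -c "from plan import *;edge_now()"
```

```text
time_s: 9.32
position: [617.7, 258.5, 190.4]
tool_rot: [-0.012, 0.97, 0.047, 0.236]
contact_force: [0.1, 0.0, -1.6]
gripper_width: 12.4
gripper_force: 98.2
time_s: 9.57
position: [618.6, 259.0, 186.5]
tool_rot: [-0.013, 0.97, 0.047, 0.236]
contact_force: [-0.7, 0.1, -2.3]
gripper_width: 13.2
gripper_force: 98.2
edge s 59.9 h 2.2 lat 3.5 pitch 27.4 yaw 5.5
```

```bash
python3 -m pendant '[{"gripper":-1,"translation":[-0.3,0.5,1],"twist":[0,0,0]},{"gripper":-1,"translation":[-0.3,0.5,1],"twist":[0,0,0]},{"gripper":-1,"translation":[0,0,0],"twist":[0,0,0]}]'
python3 -m pendant '[{"gripper":-1,"translation":[-0.3,0,1],"twist":[0,0,0]},{"gripper":-1,"translation":[-0.3,0,1],"twist":[0,0,0]},{"gripper":-1,"translation":[0,0,0],"twist":[0,0,0]}]'; python3 -c "from plan import *;edge_now()"
```

```text
time_s: 9.82
position: [619.0, 257.8, 183.8]
tool_rot: [-0.012, 0.97, 0.047, 0.236]
contact_force: [-0.7, 0.3, -1.2]
gripper_width: 13.0
gripper_force: 98.4
time_s: 10.07
position: [619.7, 258.0, 183.4]
tool_rot: [-0.012, 0.97, 0.047, 0.237]
contact_force: [-2.9, -1.1, 6.8]
gripper_width: 12.5
gripper_force: 99.6
edge s 60.4 h -1.2 lat 2.3 pitch 27.5 yaw 5.6
```

```bash
python3 -m pendant '[{"gripper":-1,"translation":[-4.8,0.2,-1.4],"twist":[0,0,0]},{"gripper":-1,"translation":[-4.8,0.2,-1.4],"twist":[0,0,0]},{"gripper":-1,"translation":[-4.8,0.2,-1.4],"twist":[0,0,0]},{"gripper":-1,"translation":[-4.8,0.2,-1.4],"twist":[0,0,0]},{"gripper":-1,"translation":[-4.8,0.2,-1.4],"twist":[0,0,0]},{"gripper":-1,"translation":[0,0,0],"twist":[0,0,0]}]'
python3 -c "from plan import *;edge_now()"
```

```text
time_s: 10.57
position: [595.2, 255.0, 178.8]
tool_rot: [-0.013, 0.97, 0.048, 0.237]
contact_force: [0.3, -0.5, 5.6]
gripper_width: 12.8
gripper_force: 99.1
edge s 35.4 h -0.8 lat 1.8 pitch 27.5 yaw 5.6
```

Contact is steady. I slide on towards the wall.

```bash
python3 -m pendant '[{"gripper":-1,"translation":[-3.8,0,-1.1],"twist":[0,0,0]},{"gripper":-1,"translation":[-2.9,0,-0.8],"twist":[0,0,0]},{"gripper":-1,"translation":[-2.9,0,-0.8],"twist":[0,0,0]},{"gripper":-1,"translation":[-2.9,0,-0.8],"twist":[0,0,0]},{"gripper":-1,"translation":[0,0,0],"twist":[0,0,0]}]'
python3 -c "from plan import *;edge_now()"
python3 -m pendant '[{"gripper":-1,"translation":[-2.9,0,-0.8],"twist":[0,0,0]},{"gripper":-1,"translation":[-2.9,0,-0.8],"twist":[0,0,0]},{"gripper":-1,"translation":[-1.9,0,-0.6],"twist":[0,0,0]},{"gripper":-1,"translation":[0,0,0],"twist":[0,0,0]}]'
python3 - <<'E'
from plan import *
edge_now()
b=robot.get_image("top")
print([(r["conf"],np.round(np.array(r["centre"])*[560,420],1)) for r in robot.place_of("top","ball0_center")])
save(b,"n.png",(140,150,220,215),9)
E
```

```text
time_s: 10.98
position: [582.9, 253.9, 176.3]
tool_rot: [-0.013, 0.97, 0.048, 0.238]
contact_force: [-0.6, 0.6, 4.9]
gripper_width: 12.8
gripper_force: 99.1
edge s 22.8 h -0.8 lat 1.9 pitch 27.5 yaw 5.6
time_s: 11.32
position: [575.3, 253.2, 174.9]
tool_rot: [-0.013, 0.97, 0.048, 0.238]
contact_force: [1.6, 1.1, 5.8]
gripper_width: 12.5
gripper_force: 98.9
edge s 15.1 h -0.7 lat 2.0 pitch 27.6 yaw 5.6
[(0.55, array([170.6, 190.1]))]
```

View pics/n.png

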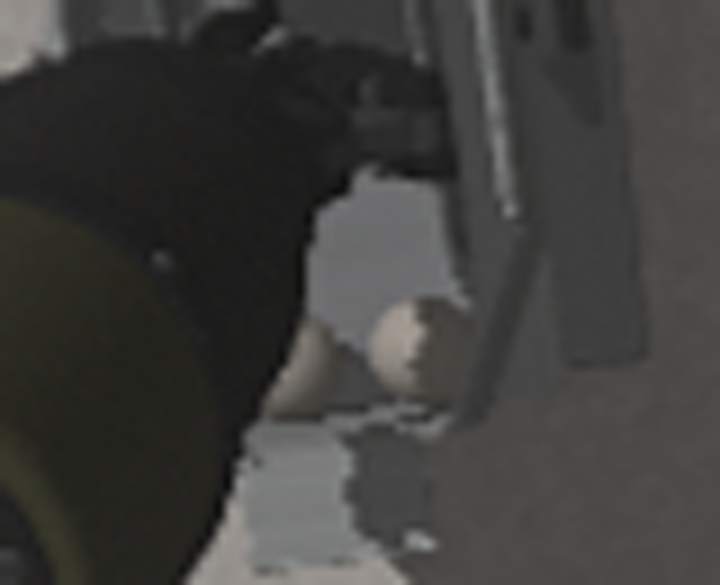

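The right ball is at (420,348) and the left one at about (300,362) in the crop, both at the wall ahead of the scoop's front edge. I push on.

```bash
python3 -m pendant '[{"gripper":-1,"translation":[-1.9,0,-0.6],"twist":[0,0,0]},{"gripper":-1,"translation":[-1.9,0,-0.6],"twist":[0,0,0]},{"gripper":-1,"translation":[-1.9,0,-0.6],"twist":[0,0,0]},{"gripper":-1,"translation":[0,0,0],"twist":[0,0,0]}]'
python3 -c "from plan import *;edge_now()"
python3 -m pendant '[{"gripper":-1,"translation":[-1.9,0,-0.6],"twist":[0,0,0]},{"gripper":-1,"translation":[-1.9,0,-0.6],"twist":[0,0,0]},{"gripper":-1,"translation":[0,0,0],"twist":[0,0,0]}]'
python3 -c "from plan import *;edge_now()"
```

```text
time_s: 11.75
position: [569.4, 252.6, 173.7]
tool_rot: [-0.013, 0.97, 0.048, 0.238]
contact_force: [-0.3, 0.9, 4.6]
gripper_width: 13.0
gripper_force: 98.9
edge s 9.0 h -0.7 lat 1.9 pitch 27.5 yaw 5.6
time_s: 12.0
position: [565.4, 252.2, 172.9]
tool_rot: [-0.013, 0.97, 0.048, 0.238]
contact_force: [0.5, 1.3, 5.4]
gripper_width: 12.8
gripper_force: 98.9
edge s 4.9 h -0.7 lat 1.9 pitch 27.5 yaw 5.6
```

```bash
python3 -m pendant '[{"gripper":-1,"translation":[-1.4,0,-0.4],"twist":[0,0,0]},{"gripper":-1,"translation":[-1.4,0,-0.4],"twist":[0,0,0]},{"gripper":-1,"translation":[0,0,0],"twist":[0,0,0]}]'
python3 -m pendant '[{"gripper":-1,"translation":[-1.0,0,-0.3],"twist":[0,0,0]},{"gripper":-1,"translation":[-1,0,-0.3],"twist":[0,0,0]},{"gripper":-1,"translation":[0,0,0],"twist":[0,0,0]}]'
python3 - <<'E'
from plan import *
edge_now()
b=robot.get_image("top")
print([(r["conf"],np.round(np.array(r["centre"])*[560,420],1)) for r in robot.place_of("top","ball0_center")])
E
```

```text
time_s: 12.25
position: [562.7, 251.9, 172.3]
tool_rot: [-0.013, 0.97, 0.048, 0.238]
contact_force: [1.0, 0.3, 6.5]
gripper_width: 12.9
gripper_force: 98.9
time_s: 12.5
position: [561.3, 252.0, 172.7]
tool_rot: [-0.013, 0.97, 0.048, 0.239]
contact_force: [6.5, 0.1, 3.8]
gripper_width: 12.8
gripper_force: 98.6
edge s 1.0 h -0.2 lat 2.1 pitch 27.6 yaw 5.6
[(0.55, array([170.4, 189.6]))]
```

Force on the edge shows it has reached the wall. I compute the lift-and-tilt path.

```bash
python3 - <<'E'
from plan import *
sn=lambda d:np.sin(np.radians(d))
H=lambda f:60*sn(25.46-f)+2+60*max(0,sn(11.46-f))
rows(cur(),[(tray(1.5,H(f),f,2),n) for f,n in((23,3),(17,3),(11,3),(5,3),(-1,3),(-6,2))])
E
```

```text
[2.6, -0.1, 1.3] [-0.07, -1.55, 0.0]
[2.6, -0.1, 1.2] [-0.07, -1.55, 0.0]
[2.6, -0.1, 1.1] [-0.07, -1.55, 0.0]
-- tcp [569.9 253.  172.9]
[2.9, -0.0, 1.5] [0.0, -2.0, -0.0]
[3.0, 0.0, 1.4] [-0.0, -2.0, -0.0]
[3.0, -0.0, 1.3] [-0.0, -2.0, -0.0]
-- tcp [579.7 254.  172.1]
[2.7, -0.0, 1.4] [0.0, -2.0, -0.0]
[2.8, 0.0, 1.3] [-0.0, -2.0, 0.0]
[2.8, -0.0, 1.2] [0.0, -2.0, -0.0]
-- tcp [588.8 254.8 170.5]
[2.5, 0.0, -0.5] [0.0, -2.0, 0.0]
[2.5, 0.0, -0.6] [0.0, -2.0, -0.0]
[2.4, 0.0, -0.7] [0.0, -2.0, 0.0]
-- tcp [595.8 255.5 173.4]
[2.1, -0.0, -0.4] [-0.0, -2.0, 0.0]
[2.1, -0.0, -0.4] [-0.0, -2.0, -0.0]
[2.0, -0.0, -0.5] [0.0, -2.0, 0.0]
-- tcp [601.8 256.1 175. ]
[2.1, -0.0, -0.2] [0.0, -2.5, -0.0]
[2.1, 0.0, -0.3] [0.0, -2.5, -0.0]
-- tcp [606.1 256.5 175.4]
```

```bash
python3 -m pendant '[{"gripper":-1,"translation":[2.6,0,1.0],"twist":[0,-1.55,0]},{"gripper":-1,"translation":[2.6,0,1.0],"twist":[0,-1.55,0]},{"gripper":-1,"translation":[2.6,0,1.0],"twist":[0,-1.55,0]},{"gripper":-1,"translation":[2.9,0,1.4],"twist":[0,-2,0]},{"gripper":-1,"translation":[3,0,1.4],"twist":[0,-2,0]},{"gripper":-1,"translation":[3,0,1.3],"twist":[0,-2,0]}]'
python3 -c "from plan import *;edge_now()"
python3 -m pendant '[{"gripper":-1,"translation":[2.7,0,1.3],"twist":[0,-2,0]},{"gripper":-1,"translation":[2.8,0,1.2],"twist":[0,-2,0]},{"gripper":-1,"translation":[2.8,0,1.1],"twist":[0,-2,0]}]'
python3 -c "from plan import *;edge_now()"
```

```text
time_s: 13.1
position: [578.8, 253.2, 169.6]
tool_rot: [-0.008, 0.988, 0.049, 0.145]
contact_force: [5.4, 0.8, -2.0]
gripper_width: 13.1
gripper_force: 97.8
edge s -0.4 h 9.1 lat 1.5 pitch 16.7 yaw 5.6
time_s: 13.35
position: [587.5, 254.0, 168.1]
tool_rot: [-0.005, 0.994, 0.049, 0.093]
contact_force: [-1.5, 0.5, 7.3]
gripper_width: 12.8
gripper_force: 99.3
edge s -0.8 h 16.0 lat 1.4 pitch 10.6 yaw 5.6
```

```bash
python3 -m pendant '[{"gripper":-1,"translation":[2.5,0,-2],"twist":[0,-2,0]},{"gripper":-1,"translation":[2.5,0,-2],"twist":[0,-2,0]},{"gripper":-1,"translation":[2.5,0,-1],"twist":[0,-2,0]},{"gripper":-1,"translation":[2.1,0,-1],"twist":[0,-2,0]},{"gripper":-1,"translation":[2.1,0,-0.5],"twist":[0,-2,0]},{"gripper":-1,"translation":[2,0,-0.5],"twist":[0,-2,0]},{"gripper":-1,"translation":[2.1,0,-0.3],"twist":[0,-2.5,0]},{"gripper":-1,"translation":[2.1,0,-0.3],"twist":[0,-2.5,0]}]'
python3 - <<'E'
from plan import *
edge_now()
for c in("scene","top"):
  im=robot.get_image(c)
  print(c,[(round(r["conf"],2),np.round(np.array(r["centre"])*[560,420],1)) for r in robot.place_of(c,"ball0_center")])
a=robot.get_image("scene");save(a,"o.png",(330,150,450,270),5)
p,Rt=cur();S=Rt@D;T=np.linalg.inv(a["extrinsics"])
for q in([-35,-16,-73],[-35,16,-73],[-5,16,-73],[-90,0,-60]):
  u=a["intrinsics"]@(T[:3,:3]@(p+Rt@OFF+S@q)+T[:3,3]);print(q,u[:2]/u[2],(u[:2]/u[2]-[330,150])*5)
E
```

```text
time_s: 14.02
position: [603.3, 255.4, 175.4]
tool_rot: [0.002, 0.997, 0.049, -0.057]
contact_force: [0.6, 0.7, -3.4]
gripper_width: 12.8
gripper_force: 98.0
edge s -1.8 h 53.0 lat 1.2 pitch -6.6 yaw 5.6
scene [(0.62, array([396.9, 269.9]))]
top [(0.55, array([166.3, 159. ]))]
[-35, -16, -73] [385.69205776 253.0249996 ] [278.46028882 515.12499802]
[-35, 16, -73] [402.27589913 255.62680382] [361.37949565 528.13401911]
[-5, 16, -73] [401.47423155 266.33474838] [357.37115777 581.67374191]
[-90, 0, -60] [396.57276783 231.29157828] [332.86383915 406.4578914 ]
```

View pics/o.png

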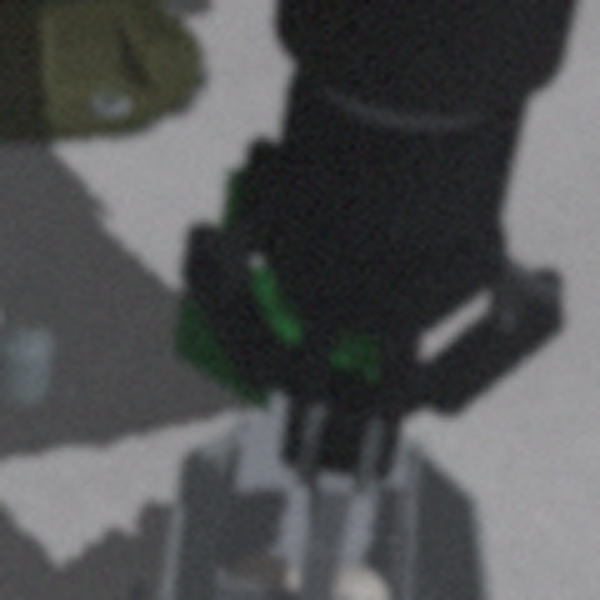

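Both balls show at the scoop's back wall (crop (255,575) and (360,580)), and the extra load is about 1.8 N. I lift gently.

```bash
python3 -m pendant '[{"gripper":-1,"translation":[-0.5,0,-5],"twist":[0,0,0]},{"gripper":-1,"translation":[-1,0,-10],"twist":[0,0,0]},{"gripper":-1,"translation":[-2,0,-17],"twist":[0,0,0]},{"gripper":-1,"translation":[-2.5,0,-22],"twist":[0,0,0]},{"gripper":-1,"translation":[-2.5,0,-22],"twist":[0,0,0]},{"gripper":-1,"translation":[-2,0,-17],"twist":[0,0,0]},{"gripper":-1,"translation":[-1,0,-10],"twist":[0,0,0]},{"gripper":-1,"translation":[0,0,0],"twist":[0,0,0]}]'
python3 - <<'E'
from plan import *
for c in("scene","top"):
  im=robot.get_image(c)
  print(c,[(round(r["conf"],2),np.round(np.array(r["centre"])*[560,420],1)) for r in robot.place_of(c,"ball0_center")])
# pan
pan=np.array([609.5,-241.5,60.]); yaw=YAW; 
def panpose(h,pitch,yaw=np.radians(-5)):
    S=(R.from_euler('z',yaw)*R.from_euler('y',-np.radians(pitch))).as_matrix()
    return pan+[0,0,h]-S@np.array([-35,0,-88])-S@D@OFF, S@D
st=cur(); print(st[0])
rows(st,[(panpose(150,-5),30)])
E
```

```text
time_s: 14.93
position: [604.0, 255.3, 284.7]
tool_rot: [0.001, 0.997, 0.049, -0.052]
contact_force: [-0.6, -0.9, -2.6]
gripper_width: 12.6
gripper_force: 98.1
scene [(0.62, array([406.7, 221.5]))]
top []
[603.04124684 255.24497614 278.70519178]
[-0.0, 16.8, -0.6] [0.03, 0.05, 0.35]
[0.1, 16.8, -0.6] [0.03, 0.05, 0.35]
[0.2, 16.8, -0.6] [0.03, 0.05, 0.35]
[0.3, 16.8, -0.6] [0.03, 0.05, 0.35]
[0.4, 16.8, -0.6] [0.03, 0.05, 0.35]
[0.5, 16.8, -0.6] [0.03, 0.05, 0.35]
[0.6, 16.8, -0.7] [0.03, 0.05, 0.35]
[0.7, 16.8, -0.7] [0.03, 0.05, 0.35]
[0.8, 16.7, -0.7] [0.03, 0.05, 0.35]
[0.9, 16.7, -0.7] [0.03, 0.05, 0.35]
[1.0, 16.7, -0.7] [0.03, 0.05, 0.35]
[1.1, 16.7, -0.7] [0.03, 0.05, 0.35]
[1.2, 16.7, -0.7] [0.03, 0.05, 0.35]
[1.3, 16.7, -0.7] [0.03, 0.05, 0.35]
[1.4, 16.7, -0.7] [0.03, 0.05, 0.35]
[1.5, 16.7, -0.7] [0.03, 0.05, 0.35]
[1.6, 16.7, -0.8] [0.03, 0.05, 0.35]
[1.7, 16.7, -0.8] [0.03, 0.05, 0.35]
[1.8, 16.7, -0.8] [0.03, 0.05, 0.35]
[1.9, 16.7, -0.8] [0.03, 0.05, 0.35]
[2.0, 16.6, -0.8] [0.03, 0.05, 0.35]
[2.1, 16.6, -0.8] [0.03, 0.05, 0.35]
[2.2, 16.6, -0.8] [0.03, 0.05, 0.35]
[2.3, 16.6, -0.8] [0.03, 0.05, 0.35]
[2.4, 16.6, -0.8] [0.03, 0.05, 0.35]
[2.5, 16.6, -0.8] [0.03, 0.05, 0.35]
[2.6, 16.5, -0.8] [0.03, 0.05, 0.35]
[2.7, 16.5, -0.8] [0.03, 0.05, 0.35]
[2.8, 16.5, -0.8] [0.03, 0.05, 0.35]
[2.9, 16.5, -0.9] [0.03, 0.05, 0.35]
-- tcp [ 653.  -245.3  296.5]
```

```bash
python3 -m pendant '[{"gripper":-1,"translation":[0,3,-0.6],"twist":[0,0,0.3]},{"gripper":-1,"translation":[0,7,-0.6],"twist":[0,0,0.3]},{"gripper":-1,"translation":[0.2,11,-0.6],"twist":[0,0,0.3]},{"gripper":-1,"translation":[0.3,15,-0.6],"twist":[0,0,0.3]},{"gripper":-1,"translation":[0.4,17,-0.6],"twist":[0,0,0.3]},{"gripper":-1,"translation":[0.5,17,-0.6],"twist":[0,0,0.3]},{"gripper":-1,"translation":[0.6,17,-0.6],"twist":[0,0,0.3]},{"gripper":-1,"translation":[0.7,17,-0.6],"twist":[0,0,0.3]}]'
python3 -m pendant '[{"gripper":-1,"translation":[0.9,17,-0.6],"twist":[0,0,0.4]},{"gripper":-1,"translation":[0.9,17,-0.6],"twist":[0,0,0.4]},{"gripper":-1,"translation":[1,17,-0.6],"twist":[0,0,0.4]},{"gripper":-1,"translation":[1,17,-0.6],"twist":[0,0,0.4]},{"gripper":-1,"translation":[1.2,17,-0.6],"twist":[0,0,0.4]},{"gripper":-1,"translation":[1.4,17,-0.6],"twist":[0,0,0.4]},{"gripper":-1,"translation":[1.5,17,-0.6],"twist":[0,0,0.4]},{"gripper":-1,"translation":[1.6,17,-0.6],"twist":[0,0,0.4]}]'
python3 -m pendant '[{"gripper":-1,"translation":[1.7,17,-0.6],"twist":[0,0,0.4]},{"gripper":-1,"translation":[1.8,17,-0.6],"twist":[0,0,0.4]},{"gripper":-1,"translation":[1.9,17,-0.6],"twist":[0,0,0.4]},{"gripper":-1,"translation":[2,17,-0.6],"twist":[0,0,0.4]},{"gripper":-1,"translation":[2.1,17,-0.6],"twist":[0,0,0.4]},{"gripper":-1,"translation":[2.2,17,-0.6],"twist":[0,0,0.4]},{"gripper":-1,"translation":[2.3,17,-0.6],"twist":[0,0,0.4]},{"gripper":-1,"translation":[2.4,17,-0.6],"twist":[0,0,0.4]}]'
python3 -m pendant '[{"gripper":-1,"translation":[2.4,17,-0.6],"twist":[0,0,0.4]},{"gripper":-1,"translation":[2.5,17,-0.6],"twist":[0,0,0.4]},{"gripper":-1,"translation":[2.5,15,-0.6],"twist":[0,0,0.4]},{"gripper":-1,"translation":[2.5,11,-0.6],"twist":[0,0,0.4]},{"gripper":-1,"translation":[2.5,7,-0.6],"twist":[0,0,0.3]},{"gripper":-1,"translation":[1.5,3,-0.6],"twist":[0,0,0.3]},{"gripper":-1,"translation":[0,0,0],"twist":[0,0,0]},{"gripper":-1,"translation":[0,0,0],"twist":[0,0,0]}]'
cat >> plan.py <<'E'
pan=np.array([609.5,-241.5,60.])
def panpose(h,pitch,yaw=np.radians(-5)):
    S=(R.from_euler('z',yaw)*R.from_euler('y',-np.radians(pitch))).as_matrix()
    return pan+[0,0,h]-S@np.array([-35,0,-88])-S@D@OFF, S@D
E
python3 - <<'E'
from plan import *
edge_now(); b=robot.get_image("top"); a=robot.get_image("scene")
p,Rt=cur();S=Rt@D; print(p, "mid-pan",p+Rt@OFF+S@[-35,0,-88]-pan)
f=np.hstack([a["frame"][140:300,100:260],b["frame"][80:240,290:450]])
f=cv2.resize(f,None,fx=2.5,fy=2.5,interpolation=cv2.INTER_CUBIC);cv2.imwrite("pics/q.png",np.clip(cv2.cvtColor(f,cv2.COLOR_RGB2BGR)*1.4,0,255).astype(np.uint8))
rows(cur(),[(panpose(20,-3),5),(panpose(3,0),4),(panpose(-2,0),4)])
E
```

```text
time_s: 15.8
position: [614.7, 149.3, 285.5]
tool_rot: [0.003, 0.998, 0.027, -0.055]
contact_force: [-0.3, -0.2, -3.8]
gripper_width: 13.0
gripper_force: 98.0
time_s: 16.47
position: [628.9, 14.3, 289.7]
tool_rot: [0.005, 0.998, -0.0, -0.055]
contact_force: [-0.0, -0.1, -3.6]
gripper_width: 13.0
gripper_force: 98.0
time_s: 17.13
position: [642.3, -122.0, 294.3]
tool_rot: [0.006, 0.998, -0.028, -0.055]
contact_force: [0.0, 0.7, -3.4]
gripper_width: 12.6
gripper_force: 97.9
time_s: 17.8
position: [652.1, -190.6, 297.4]
tool_rot: [0.007, 0.997, -0.047, -0.055]
contact_force: [-0.3, 0.4, -3.9]
gripper_width: 12.8
gripper_force: 98.0
edge s 29.3 h 170.6 lat -428.5 pitch -6.2 yaw -5.4
[ 652.07958461 -190.18168781  297.64050735] mid-pan [ -2.93861972  53.82076327 152.09618659]
[3.4, 10.5, 25.9] [0.22, 0.65, -0.07]
[3.1, 10.6, 25.9] [0.22, 0.65, -0.07]
[2.8, 10.7, 25.9] [0.22, 0.65, -0.07]
[2.5, 10.8, 25.9] [0.22, 0.65, -0.07]
[2.2, 10.9, 25.9] [0.22, 0.65, -0.07]
-- tcp [ 650. -245.  168.]
[-1.0, 0.0, 3.8] [0.0, 0.75, 0.0]
[-1.0, -0.0, 3.8] [0.0, 0.75, -0.0]
[-1.1, 0.0, 3.8] [0.0, 0.75, 0.0]
[-1.1, 0.0, 3.8] [0.0, 0.75, 0.0]
-- tcp [ 645.4 -244.6  153. ]
[-0.0, -0.0, 1.2] [-0.0, -0.0, 0.0]
[-0.0, -0.0, 1.2] [-0.0, -0.0, 0.0]
[-0.0, -0.0, 1.2] [-0.0, -0.0, 0.0]
[-0.0, -0.0, 1.2] [-0.0, -0.0, 0.0]
-- tcp [ 645.4 -244.6  148. ]
```

View pics/q.png

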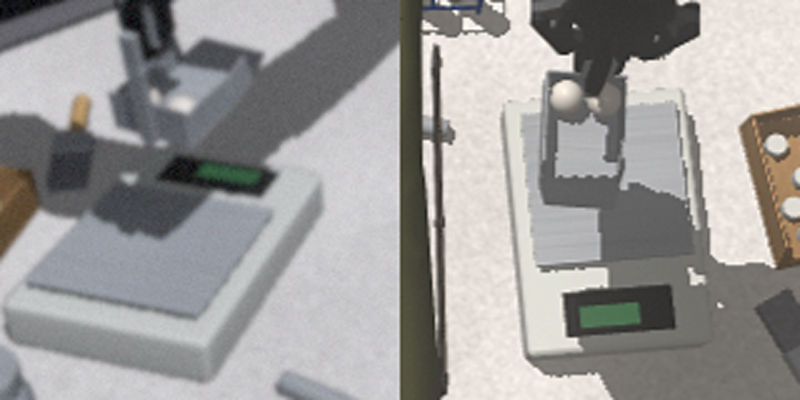

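Both balls are in the scoop (top half, (568,98) and (606,98)), with the pan at (610,185). I move across and lower.

```bash
python3 -m pendant '[{"gripper":-1,"translation":[1,4,5],"twist":[0,0,0]},{"gripper":-1,"translation":[2,9,10],"twist":[0,0,0]},{"gripper":-1,"translation":[3,11,16],"twist":[0.2,0.5,0]},{"gripper":-1,"translation":[2.5,11,20],"twist":[0.2,0.5,0]},{"gripper":-1,"translation":[2.5,10,20],"twist":[0.2,0.5,0]},{"gripper":-1,"translation":[1.5,6,20],"twist":[0.2,0.5,0]},{"gripper":-1,"translation":[1,3,16],"twist":[0.2,0.5,0]},{"gripper":-1,"translation":[1,0,10],"twist":[0,0.5,0]}]'
python3 - <<'E'
from plan import *
edge_now()
p,Rt=cur();S=Rt@D; print("mid-pan",p+Rt@OFF+S@[-35,0,-88]-pan)
rows(cur(),[(panpose(5,0),6)])
E
```

```text
time_s: 18.57
position: [649.0, -247.8, 176.5]
tool_rot: [-0.001, 0.998, -0.048, -0.03]
contact_force: [-0.4, -0.3, -3.3]
gripper_width: 12.2
gripper_force: 98.1
edge s -0.8 h 48.2 lat -484.3 pitch -3.5 yaw -5.5
mid-pan [-1.70887906 -2.44139307 28.85549388]
[-0.4, -0.5, 3.6] [0.01, 0.58, -0.08]
[-0.5, -0.5, 3.6] [0.01, 0.58, -0.08]
[-0.5, -0.5, 3.6] [0.01, 0.58, -0.08]
[-0.5, -0.5, 3.6] [0.01, 0.58, -0.08]
[-0.6, -0.5, 3.6] [0.01, 0.58, -0.08]
[-0.6, -0.5, 3.6] [0.01, 0.58, -0.08]
-- tcp [ 645.4 -244.6  155. ]
```

```bash
python3 -m pendant '[{"gripper":-1,"translation":[-0.5,-0.5,3.6],"twist":[0,0.58,0]},{"gripper":-1,"translation":[-0.5,-0.5,3.6],"twist":[0,0.58,0]},{"gripper":-1,"translation":[-0.5,-0.5,3.6],"twist":[0,0.58,0]},{"gripper":-1,"translation":[-0.5,-0.5,3.6],"twist":[0,0.58,0]},{"gripper":-1,"translation":[-0.5,-0.5,3.6],"twist":[0,0.58,0]},{"gripper":-1,"translation":[-0.5,0,1.5],"twist":[0,0.58,0]},{"gripper":-1,"translation":[0,0,1],"twist":[0,0,0]},{"gripper":-1,"translation":[0,0,0],"twist":[0,0,0]}]'
python3 -m pendant '[{"gripper":-1,"translation":[0,0,1],"twist":[0,0,0]},{"gripper":-1,"translation":[0,0,1],"twist":[0,0,0]},{"gripper":-1,"translation":[0,0,0],"twist":[0,0,0]}]'
python3 -c "from plan import *
edge_now();p,Rt=cur();S=Rt@D; print('mid-pan',p+Rt@OFF+S@[-35,0,-88]-pan)"
```

```text
time_s: 19.23
position: [647.0, -243.8, 160.3]
tool_rot: [0.001, 0.999, -0.047, 0.002]
contact_force: [0.8, 0.7, -3.4]
gripper_width: 12.8
gripper_force: 98.1
time_s: 19.48
position: [647.2, -243.8, 157.9]
tool_rot: [0.001, 0.999, -0.047, 0.002]
contact_force: [-0.2, 0.1, -3.2]
gripper_width: 13.1
gripper_force: 98.1
edge s -2.6 h 22.9 lat -481.3 pitch 0.2 yaw -5.4
mid-pan [2.15151566 0.80449807 7.78552389]
```

```bash
python3 -m pendant '[{"gripper":-1,"translation":[0,0,1.2],"twist":[0,0,0]},{"gripper":-1,"translation":[0,0,1.2],"twist":[0,0,0]},{"gripper":-1,"translation":[0,0,1.2],"twist":[0,0,0]},{"gripper":-1,"translation":[0,0,0],"twist":[0,0,0]}]'
python3 -m pendant '[{"gripper":-1,"translation":[0,0,1],"twist":[0,0,0]},{"gripper":-1,"translation":[0,0,1],"twist":[0,0,0]},{"gripper":-1,"translation":[0,0,0],"twist":[0,0,0]}]'
python3 -m pendant '[{"gripper":-1,"translation":[0,0,0.7],"twist":[0,0,0]},{"gripper":-1,"translation":[0,0,0],"twist":[0,0,0]}]'
```

```text
time_s: 19.82
position: [647.0, -243.8, 154.1]
tool_rot: [0.001, 0.999, -0.047, 0.002]
contact_force: [0.3, 0.4, -3.9]
gripper_width: 12.4
gripper_force: 98.1
time_s: 20.07
position: [647.1, -243.9, 152.5]
tool_rot: [0.001, 0.999, -0.047, 0.002]
contact_force: [-0.6, -0.1, -3.4]
gripper_width: 12.9
gripper_force: 98.4
time_s: 20.23
position: [647.2, -243.9, 152.4]
tool_rot: [0.002, 0.999, -0.047, 0.002]
contact_force: [-0.4, -0.5, -1.6]
gripper_width: 12.6
gripper_force: 98.5
```

```bash
python3 -m pendant '[{"gripper":-1,"translation":[0,0,0.5],"twist":[0,0,0]},{"gripper":-1,"translation":[0,0,0],"twist":[0,0,0]}]'
python3 -m pendant '[{"gripper":-1,"translation":[0,0,0.4],"twist":[0,0,0]},{"gripper":-1,"translation":[0,0,0],"twist":[0,0,0]}]'
```

```text
time_s: 20.4
position: [647.3, -243.9, 152.4]
tool_rot: [0.002, 0.999, -0.047, 0.003]
contact_force: [-1.4, 1.4, 1.8]
gripper_width: 12.9
gripper_force: 98.8
time_s: 20.57
position: [647.4, -244.0, 152.3]
tool_rot: [0.002, 0.999, -0.047, 0.003]
contact_force: [-1.2, 2.1, 3.8]
gripper_width: 13.0
gripper_force: 99.1
```

The scoop is grounded. I release gently.

```bash
python3 -m pendant '[{"gripper":-1,"translation":[0,0,0],"twist":[0,0,0]},{"gripper":-1,"translation":[0,0,0],"twist":[0,0,0]},{"gripper":-0.55,"translation":[0,0,0],"twist":[0,0,0]},{"gripper":-0.4,"translation":[0,0,0],"twist":[0,0,0]},{"gripper":-0.2,"translation":[0,0,0],"twist":[0,0,0]},{"gripper":0.1,"translation":[0,0,0],"twist":[0,0,0]},{"gripper":0.3,"translation":[0,0,0],"twist":[0,0,0]},{"gripper":0.3,"translation":[0,0,0],"twist":[0,0,0]}]' 20
python3 -m pendant '[{"gripper":0.3,"translation":[0,0,-6],"twist":[0,0,0]},{"gripper":0.3,"translation":[0,0,-15],"twist":[0,0,0]},{"gripper":0.3,"translation":[0,0,-25],"twist":[0,0,0]},{"gripper":0.3,"translation":[0,0,-30],"twist":[0,0,0]},{"gripper":0.3,"translation":[0,0,-35],"twist":[0,0,0]},{"gripper":0.3,"translation":[0,-35,-20],"twist":[0,0,0]},{"gripper":0.3,"translation":[0,-35,0],"twist":[0,0,0]},{"gripper":0.3,"translation":[0,-35,0],"twist":[0,0,0]}]'
python3 -m pendant '[{"gripper":0.3,"translation":[0,-35,0],"twist":[0,0,0]},{"gripper":0.3,"translation":[0,-35,0],"twist":[0,0,0]},{"gripper":0.3,"translation":[0,0,0],"twist":[0,0,0]}]'
python3 - <<'E'
from plan import *
b=robot.get_image("top"); a=robot.get_image("scene")
f=np.hstack([a["frame"][140:300,100:260],b["frame"][80:240,290:450]])
f=cv2.resize(f,None,fx=2.5,fy=2.5,interpolation=cv2.INTER_CUBIC);cv2.imwrite("pics/r.png",np.clip(cv2.cvtColor(f,cv2.COLOR_RGB2BGR)*1.4,0,255).astype(np.uint8))
for c,im in(("top",b),("scene",a)): print([(round(r["conf"],2),np.round(atz(im,r["centre"],62)-pan,1)) for r in robot.place_of(c,"scoop_mid")])
E
```

```text
time_s: 21.23
position: [647.1, -244.0, 150.8]
tool_rot: [0.001, 0.999, -0.047, 0.002]
contact_force: [-0.1, -0.0, -0.6]
gripper_width: 55.7
gripper_force: 0.0
time_s: 21.9
position: [656.9, -138.4, 284.8]
tool_rot: [0.001, 0.999, -0.048, 0.004]
contact_force: [0.2, -0.9, -1.3]
gripper_width: 55.3
gripper_force: 0.0
time_s: 22.15
position: [663.6, -63.7, 281.7]
tool_rot: [0.001, 0.999, -0.045, 0.002]
contact_force: [-0.3, -0.6, 0.2]
gripper_width: 55.4
gripper_force: 0.0
[(0.85, array([-304.5,  451.6,    2. ])), (0.82, array([-3.4,  9.2,  2. ]))]
[(0.78, array([13.5,  5.9,  2. ])), (0.63, array([-223.2,  467.9,    2. ]))]
```

View pics/r.png

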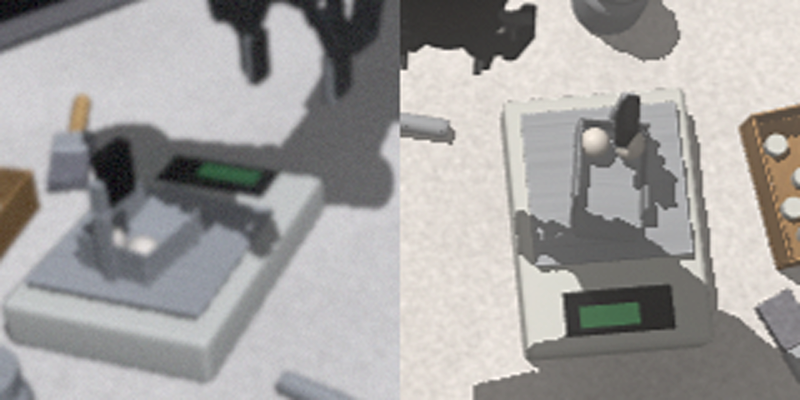

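The scoop stands level in the middle of the pan with both balls in it (top half, (596,140) and (632,150)), and the arm is clear. I hand the job in.

```bash
python3 -m pendant '[{"gripper":0.3,"translation":[0,0,0],"twist":[0,0,0]},{"gripper":0.3,"translation":[0,0,0],"twist":[0,0,0]}]'; python3 -c "from station import robot;print(robot.close_job())"
```

```text
time_s: 22.52
position: [663.0, -70.5, 281.7]
tool_rot: [0.001, 0.999, -0.048, 0.002]
contact_force: [0.2, -0.1, -0.4]
gripper_width: 55.3
gripper_force: 0.0
the job is handed in; nothing more can be done
None
```

I handed the job in at about 22.5 s: the tray is tipped, and the scoop stands level on the balance pan, about 10 mm from its middle, with both balls in it and the arm clear; the interface gave no verdict.

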